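Key open the sprung dispenser shutter and hold it at half travel

ROBOT

A 7-joint arm with a two-finger parallel gripper is mounted at the origin on a cart in front of the work surface, level with it; the furniture and walls round the work are solid. World frame = base frame: x ahead of the robot, y to its left, z up, the work surface at z = 0. Lengths are in m, angles in rad, forces in N, time in s.
With the tool pointing down it reaches from about 0.425 to 0.8 m from the base axis. Payload 8.3 kg.
Tool frame: the origin (TCP) lies between the finger pads; the fingertips stand bot.tip_reach ahead of it and the grasp point (between the pads) lies 2 mm behind it (bot.tip_reach is the distance from the TCP to the fingertips, in m); z points along the fingers, y is the line along which they close (so a half turn about z gives the same grasp; the last joint's range is limited). The gripper opens to 85 mm and grips with 20 to 120 N. Pads are 22 mm wide; open, the fingers measure 114 mm over their backs; the gripper's body (76 mm by 85 mm) begins 54 mm behind the grasp point. The pads swing forward as they close: fully open they stand 13 mm farther back than shut.
Start: joints at [1.081, 0.383, 0.016, 1.37, -0.006, 1.388, -0.046], TCP at [0.259, -0.569, 0.248] pointing down, gripper open.
Joint ranges: [-2.95, 2.95], [-0.25, 2.06], [-1.52, 1.56], [0.18, 2.33], [-1.44, 4.58], [0.02, 2.06], [-3.01, 3.01]. Speed limits (rad/s): [2.39, 2.39, 3.01, 3.01, 3.14, 3.14, 3.14].

INTERFACE

Orientations are given as a unit quaternion [w, x, y, z].
In Python, from cell import bot gives the robot as it stands. Calls block until the motion is done:
- bot.move_ptp(position, orientation): joint-space move of the TCP to a pose.
- bot.movel(position, rotation=None, speed=0.15, threshold=None): straight line of the TCP; rotation=None keeps the orientation; speed is the mean speed in m/s. With threshold (N) it stops when the force on the tool has changed by that much, and returns True; else False.
- bot.set_joints(angles): joint-space move.
- bot.move_gripper(opening, force=None): finger opening in m; force is the grip in N (None keeps the last); returns when the fingers have stopped.
- bot.wait(seconds).
- bot.solve_ik(position, orientation): joint angles nearest the present ones, or None.
- bot.get_state(): the state.
- bot.grab_frame(name): name is "scene" or "top" or "wrist"; returns a dict with "color" (480x640x3 uint8, red, green, blue), "fx", "fy", "cx", "cy" (pixels), "rvec" (rotation vector, rad) and "tvec" (3), from world to camera coordinates, as OpenCV has them. Camera axes: x right, y down, z forward; pixel columns grow to the right and rows downward; lengths in m; the calibration is good to about 2 mm. A picture is of the moment at which its call begins. There is no depth.
A pose or a line that the arm cannot do raises bot.PlanningError and nothing moves.
- bot.finish_job(): hands the job in; it is judged then, once.
The state is a dict: "t": time; "joint_positions": joint angles; "joint_vel": joint speeds; "effort": joint torques, N m; "tool_pos": TCP position; "tcp_rot": TCP orientation; "wrist_force": force on the tool from outside, world axes, zero at the start; "torque": the same for the moment, N m; "opening": finger opening in m; "finger_force": force on a finger pad.
Only numpy, scipy, OpenCV 4.12 (cv2) and the standard library are available. Lean on these libraries where they do the work, as an engineer would, in place of code of your own. Each camera call takes 0.05 s, during which the arm holds its last target. There are 200 camera calls.

TASK

Take the key out of its wooden stand, put its steel tip down into the recess of the brass knob on the eraser dispenser, and with the key slide the sprung shutter to half of its travel, so that the front row is uncovered and the rear row stays covered; never open it beyond about three quarters. Finish while holding it there: the key stays gripped, upright and engaged in the knob, keeping the shutter at half against its spring, with the gripper itself not touching the dispenser. Leave the tape rolls and the stapler alone.

Things in the scene. Friction and masses are not known exactly. Their poses are not given: they have to be found in the camera images.
- dispenser: Low grey case, 90 (x) x 190 (y) x 58 mm high, fixed, a rail along each long side. Origin: centre of its underside, z up; the shutter opens along its +y. Steel shutter plate 72 x 80 x 3 mm, top at 54 mm, over two eraser compartments in the -y half (front row nearer the -y end). Lines on the -x rail mark the knob centre closed, half (longer line), open: y = -18, 17, 52 mm.
- shutter (a joint): Shutter opening in m along the dispenser's +y: 0 closed (start), 0.070 fully open, 0.035 half. A spring closes it: 3.3 N at closed, rising by 1.1 N per 10 mm to about 7.2 N at half and 11 N fully open; it snaps back if let go.
- drive_knob: Hexagonal brass knob captive on the shutter, 30 mm across flats, 16 mm high, its top 69.5 mm above the table, with a hexagonal recess in its top. It turns stiffly by up to 0.6 rad either way, but need not be turned. Origin: centre of its underside; z up; it moves with the shutter.
- recess (a point): Centre of the mouth of the knob's recess, at the top of the knob, 69.5 mm above the table, on the knob's axis; z up. The recess is 13 mm across flats and 13 mm deep, open upward. The key's tip fits it loosely at any yaw.
- key: Loose key, 0.11 kg, 105 mm long, upright in the stand, tip down: six-sided steel shank 11 mm across, 45 mm long, last 3 mm tapered to 7 mm; round flange 32 mm diameter, 45 to 49 mm above the tip; above it a square wooden handle 24 x 24 x 56 mm. Origin: end of the tip; z along the key to the handle; x, y square to the handle's faces.
- key_tip (a point): Centre of the end of the key's steel tip.
- key_grip (a point): Middle of the key's handle, 77 mm above the tip along the key's axis.
- key_stand: Dark wooden block, 64 x 64 x 50 mm high, fixed to the table, with a square hole 14.5 mm wide in the middle of its top in which the key's shank hangs, 45 mm deep; the flange rests on the block's top. Origin: centre of its underside, z up.
- washi_tape0: Tape roll lying flat, 50 mm diameter, 20 mm high, loose; leave alone. Origin: centre of its underside.
- washi_tape1: Second tape roll, the same; leave alone.
- stapler: Desk stapler, 34 x 139 x 41 mm, loose; leave alone. Origin: centre of its underside.
Mind the look-alikes: they are no part of the job. Leave any red look-alike of the key alone.

How it is judged:
On the way, in this order (a step that is already met when the one before it is completed fails the run):
1. the key is lifted out of its stand (z of key_tip in the frame of key_stand above 0.053 m and contact force between the fingers and key above 1 N), for 0.1 s.
2. the tip is at least 6 mm down in the knob's recess while the shutter is still closed (under 12 mm) (z of key_tip in the frame of recess below -0.006 m and horizontal distance between key_tip and recess below 0.006 m and value of joint shutter below 0.012 m), for 0.1 s.
At the end, for the whole second after the job is handed in: The shutter stands still at 35 mm of its 70 mm travel, within 7 mm either way, pushed there (over 3 N) by the key, whose tip is at least 5 mm down in the knob's recess; the key is gripped and within 15 degrees of upright, and neither arm nor fingers touch the dispenser (value of joint shutter between 0.028 and 0.042 m and velocity of joint shutter between -0.01 and 0.01 m/s and z of key_tip in the frame of recess below -0.005 m and horizontal distance between key_tip and recess below 0.006 m and contact force between key and drive_knob above 3 N and contact force between the fingers and key above 3 N and angle between key's own z axis and vertical below 0.26 rad and contact force between each of the arm, the fingers and dispenser below 0.5 N); the arm keeps its last pose, push and grip.
It fails at once if the shutter is opened beyond three quarters (54 mm) (value of joint shutter above 0.054 m).
It fails at once if a tape roll or the stapler is moved more than 20 mm (distance of any of washi_tape0, washi_tape1, stapler from where it was at the start of the episode above 0.02 m).
It also fails if it takes over 40 s, if anything falls off the work surface, if the arm or the gripper's body presses on something with over 40 N, if the wrist force passes 120 N, or if a joint passes its speed limit or range.

## Working session

There is one attempt and no reset: what is moved stays moved. The work goes in short steps, each a Python script; the robot and the scene stay as the last script left them, time stands still between calls to the robot, and variables do not carry over. Pictures are saved under pics/ and viewed, at most 10 in all, crops included, and the job is handed in when it is done.

```bash
mkdir -p pics; cat > h.py <<'E'
import numpy as np, cv2
from cell import bot
def snap(n,f):
    d=bot.grab_frame(n); cv2.imwrite('pics/'+f+'.png',d['color'][:,:,::-1])
    c={k:np.array(d[k]) for k in('fx','fy','cx','cy','rvec','tvec')}; np.savez('pics/'+f+'.npz',**c); return d
def KRt(f):
    c=np.load('pics/'+f+'.npz'); return np.array([[c['fx'],0,c['cx']],[0,c['fy'],c['cy']],[0,0,1]],float),cv2.Rodrigues(c['rvec'].astype(float))[0],c['tvec'].ravel()
def ray(f,u,v,z):
    K,R,t=KRt(f); o=-R.T@t; d=R.T@np.linalg.inv(K)@[u,v,1]; return o+d*(z-o[2])/d[2]
def proj(f,p):
    K,R,t=KRt(f); q=K@(R@np.array(p)+t); return q[:2]/q[2]
E
python3 - <<'E'
from h import *
snap('scene','s0');snap('top','t0')
s=bot.get_state();print(s['tool_pos'],s['tcp_rot'],bot.tip_reach,s['t'])
E
```

```text
[ 0.25857211 -0.56853152  0.24738921] [-8.57525510e-04  9.77311936e-01  2.11803228e-01 -1.92422192e-04] 0.017 0.1
```

View pics/t0.png

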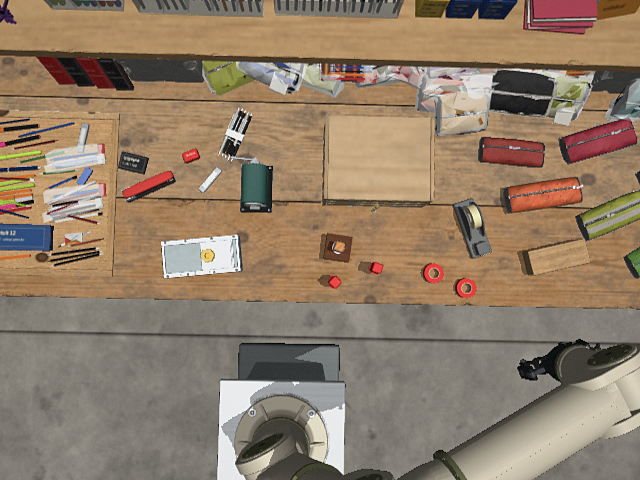

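View pics/s0.png

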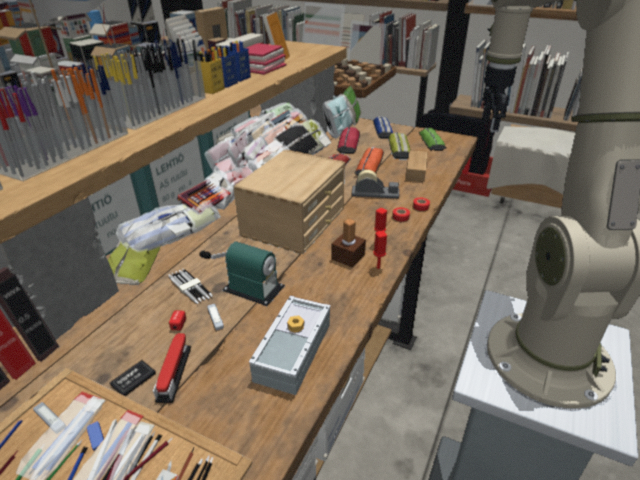

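The top view shows the dispenser at about (202,256) with its knob at (208,255). The stand with the key is at (337,248), and red look-alikes stand close to it at (334,282) and (377,268). I'll enlarge these.

```bash
python3 - <<'E'
from h import *
t=cv2.imread('pics/t0.png'); s=cv2.imread('pics/s0.png')
a=cv2.resize(t[225:295,155:255],(800,560),interpolation=cv2.INTER_CUBIC)
b=cv2.resize(t[225:295,310:410],(800,560),interpolation=cv2.INTER_CUBIC)
cv2.imwrite('pics/c1.png',np.vstack([cv2.resize(a,(428,300)),cv2.resize(b,(428,300))]))
cv2.imwrite('pics/c1.png',np.hstack([cv2.resize(t[225:295,155:255],(400,280),interpolation=cv2.INTER_CUBIC),cv2.resize(t[225:295,310:410],(400,280),interpolation=cv2.INTER_CUBIC)]))
cv2.imwrite('pics/c2.png',cv2.resize(s[200:400,240:440],(600,600),interpolation=cv2.INTER_CUBIC))
for f in('t0','s0'):
  K,R,tt=KRt(f);print(K[0,0],-R.T@tt)
E
```

```text
618.1645168663022 [ 0.42783019 -0.05111408  1.59386408]
464.63259331694024 [0.11880185 0.75754896 0.71319816]
```

View pics/c1.png

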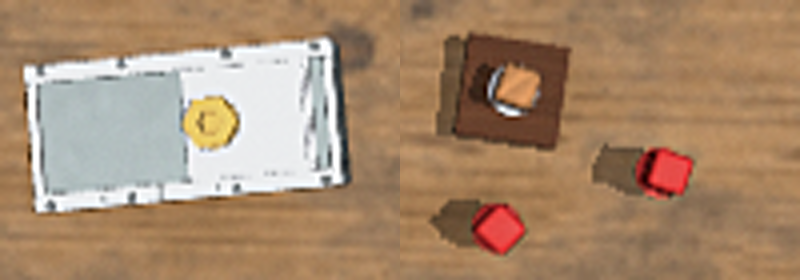

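View pics/c2.png

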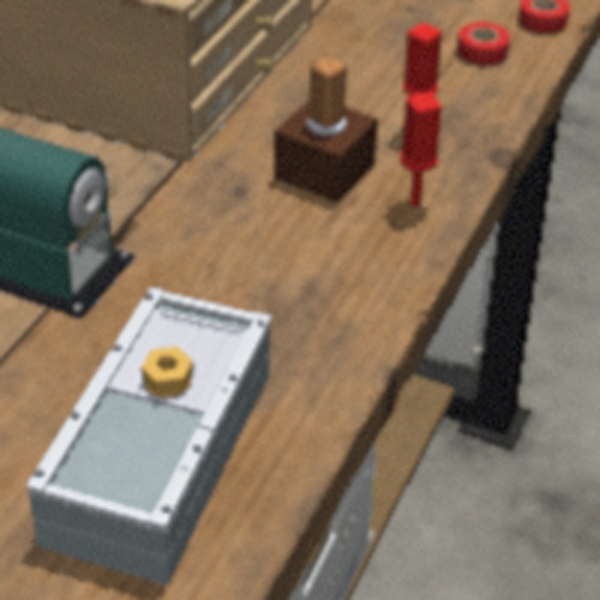

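The crops show the knob at (212,122), right of the case centre at (186,124). So the dispenser's -y end is on the image right and it opens to the left, towards world +y. The key's handle top is at (519,86).

```bash
python3 - <<'E'
from h import *
def c1(x,y): return (155+(x+.5)/4-.5 if x<400 else 310+(x-400+.5)/4-.5), 225+(y+.5)/4-.5
def c2(x,y): return 240+(x+.5)/3-.5, 200+(y+.5)/3-.5
P=lambda n,q,z:print(n,ray('t0',*c1(*q),z).round(4))
cs=[(25,65),(335,38),(349,183),(38,211)]
W=np.array([ray('t0',*c1(*q),.058) for q in cs]);print(W.round(4),W.mean(0))
print([np.linalg.norm(W[i]-W[(i+1)%4]).round(3) for i in range(4)])
P('knob',(212,122),.0695)
print('knob scene',ray('s0',*c2(167,363),.0695))
st=[(467,33),(570,48),(556,149),(453,134)]
S=np.array([ray('t0',*c1(*q),.05) for q in st]);print(S.round(4),S.mean(0),[np.linalg.norm(S[i]-S[(i+1)%4]).round(3) for i in range(4)])
print('handle top scene',ray('s0',*c2(328,67),.110))
P('handle top',(519,86),.110)
for z in(.105,.18):P('red1 top',(499,228),z);P('red2',(668,171),z)
E
```

```text
[[0.4952 0.3081 0.058 ]
 [0.5162 0.1169 0.058 ]
 [0.4265 0.1056 0.058 ]
 [0.4052 0.2967 0.058 ]] [0.46078931 0.20684131 0.058     ]
[np.float64(0.192), np.float64(0.09), np.float64(0.192), np.float64(0.091)]
knob [0.4622 0.1896 0.0695]
knob scene [0.46151553 0.19091984 0.0695    ]
[[ 0.5246 -0.1019  0.05  ]
 [ 0.5166 -0.1666  0.05  ]
 [ 0.4533 -0.1589  0.05  ]
 [ 0.4613 -0.0945  0.05  ]] [ 0.48895868 -0.1304929   0.05      ] [np.float64(0.065), np.float64(0.064), np.float64(0.065), np.float64(0.064)]
handle top scene [ 0.48719377 -0.12669213  0.11      ]
handle top [ 0.4896 -0.1319  0.11  ]
red1 top [ 0.4043 -0.1217  0.105 ]
red2 [ 0.4406 -0.2228  0.105 ]
red1 top [ 0.4055 -0.1181  0.18  ]
red2 [ 0.44   -0.2142  0.18  ]
```

The sizes check out: the case measures 192x90 and the stand 65x64. The dispenser's yaw is about 0.11 and the key is near (0.489,-0.130). I'll move above the key for a close look.

```bash
python3 - <<'E'
from h import *
bot.move_ptp([.489,-.130,.25],[0,1,0,0])
snap('wrist','w1'); s=bot.get_state();print(s['t'],s['tool_pos'],s['joint_positions'],s['wrist_force'])
for z in(.05,.11):print(proj('w1',[.489,-.130,z]))
K,R,t=KRt('w1');print(-R.T@t,R)
E
```

```text
1.95 [ 0.48880613 -0.13129142  0.24990104] [ 0.48639691  0.14292612 -0.31857626  1.67581538  0.04621916  1.33036661
 -1.4128282 ] [ 0.60148014 -0.12702569 -0.34320962]
[321.03331829 213.17265152]
[320.73861151 233.96989485]
[ 0.56257656 -0.13120113  0.37572574] [[-1.32412893e-03 -9.99998894e-01  6.76812922e-04]
 [-9.57655129e-01  1.46292444e-03  2.87914075e-01]
 [-2.87914746e-01 -2.66918011e-04 -9.57656007e-01]]
```

View pics/w1.png

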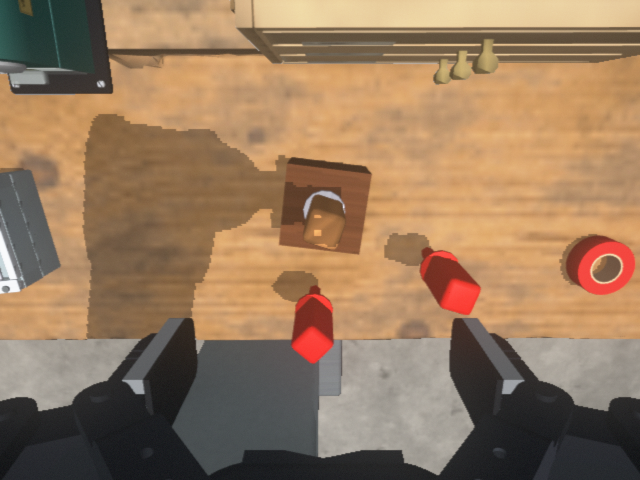

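The wrist view shows the stand at (325,206), the handle top at about (323,229), and the red keys clear of the approach. I'll enlarge the handle to get its yaw.

```bash
python3 - <<'E'
from h import *
t=cv2.imread('pics/w1.png')
cv2.imwrite('pics/c3.png',cv2.resize(t[180:260,270:380],(770,560),interpolation=cv2.INTER_CUBIC))
E
```

```text
(no output)
```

View pics/c3.png

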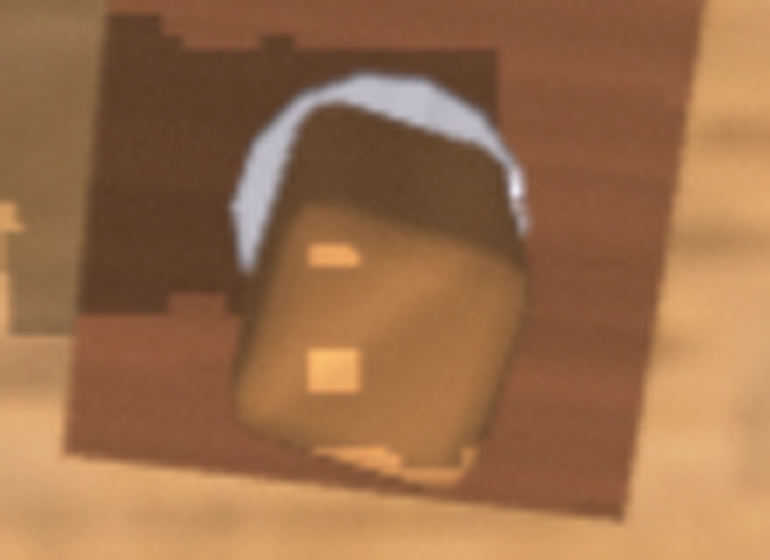

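The handle top's corners in the crop are (300,205), (527,268), (468,485) and (237,415).

```bash
python3 - <<'E'
from h import *
c=[(300,205),(527,268),(468,485),(237,415)]
W=np.array([ray('w1',270+(x+.5)/7-.5,180+(y+.5)/7-.5,.110) for x,y in c])
print(W.round(4),W.mean(0))
for i in range(4):
  d=W[(i+1)%4]-W[i];print(np.linalg.norm(d).round(4),np.degrees(np.arctan2(d[1],d[0])).round(1))
E
```

```text
[[ 0.5053 -0.1248  0.11  ]
 [ 0.4995 -0.1452  0.11  ]
 [ 0.479  -0.1401  0.11  ]
 [ 0.4858 -0.1189  0.11  ]] [ 0.49241332 -0.13226664  0.11      ]
0.0212 -105.9
0.0211 165.9
0.0222 72.3
0.0204 -16.8
```

```bash
python3 - <<'E'
from h import *
a=np.radians(-16.1)/2; q=[0,np.cos(a),np.sin(a),0]
bot.move_ptp([.490,-.1315,.17],q)
print(bot.movel([.490,-.1315,.080],speed=.1,threshold=15))
bot.move_gripper(0.0,60)
s=bot.get_state();print(s['t'],s['tool_pos'],s['opening'],s['finger_force'],s['wrist_force'])
bot.movel([.490,-.1315,.20],speed=.1)
bot.wait(.2)
s=bot.get_state();print(s['t'],s['tool_pos'],s['opening'],s['finger_force'],s['wrist_force'])
a=.11/2; q=[0,np.cos(a),np.sin(a),0]
bot.move_ptp([.462,.190,.185],q)
bot.wait(.2)
snap('wrist','w2'); snap('scene','s2')
s=bot.get_state();print(s['t'],s['tool_pos'],s['tcp_rot'],s['opening'],s['wrist_force'],s['joint_positions'])
a=cv2.imread('pics/w2.png');b=cv2.imread('pics/s2.png')
u,v=proj('w2',[.462,.19,.07]).astype(int);print(u,v)
u2,v2=proj('s2',[.462,.19,.09]).astype(int);print(u2,v2)
f=lambda m,u,v,h:cv2.resize(m[max(v-h,0):v+h,u-h:u+h],(400,400),interpolation=cv2.INTER_CUBIC)
cv2.imwrite('pics/c4.png',np.hstack([f(a,u,v,100),f(b,u2,v2,40)]))
E
```

```text
False
4.0083 [ 0.49021504 -0.13151733  0.08025804] 0.023241543078553355 59.01187241077423 [-0.28897236 -1.07087707  2.62973468]
5.5583 [ 0.48977611 -0.13145882  0.19951614] 0.023337587729865678 58.69887292385101 [-0.55247908  0.13263803 -0.75244197]
7.0833 [0.46241085 0.18913609 0.18500652] [7.05180232e-05 9.98536606e-01 5.40799358e-02 4.71871535e-05] 0.023314715373503606 [-0.14025447 -0.68269073 -0.68670026] [ 0.09709501  0.20806125 -0.62022948  1.77772997  0.12952715  1.19657721
 -2.02301934]
319 246
294 312
```

View pics/c4.png

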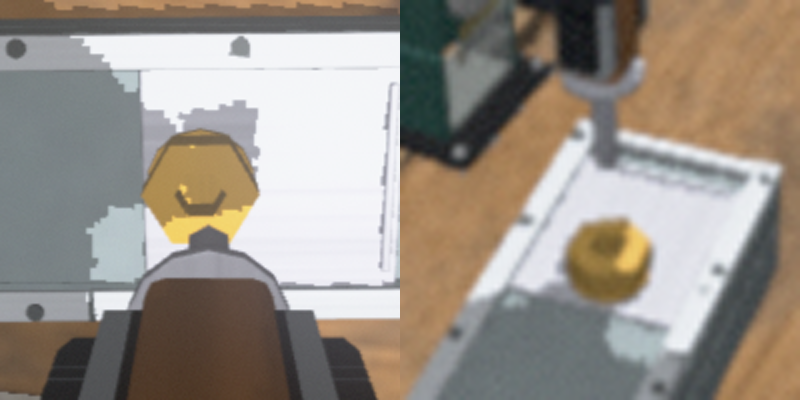

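The key hangs upright over the knob. In the left crop the recess is centred near (201,189) and the tip ends near (209,226). Next I'll compute both positions.

```bash
python3 - <<'E'
from h import *
g=lambda x,y:(219+(x+.5)/2-.5,146+(y+.5)/2-.5)
print('recess',ray('w2',*g(201,189),.0695),'knob vert',ray('w2',*g(142,190),.0695),ray('w2',*g(259,190),.0695))
h=lambda x,y:(254+(x-400+.5)/5-.5,272+(y+.5)/5-.5)
print('recess scene',ray('s2',*h(608,242),.0695),'tip scene',ray('s2',*h(605,165),.110))
print('tip nominal in crop',(proj('w2',[.4624,.1891,.110])-[219,146])*2,(proj('w2',[.4624+.0035,.1891,.110])-[219,146])*2,'scene',(proj('s2',[.4624,.1891,.110])-[254,272])*5+[400,0])
print('tip meas (far edge)',ray('w2',*g(209,226),.110))
E
```

```text
recess [0.46561008 0.19076233 0.0695    ] knob vert [0.46347727 0.207777   0.0695    ] [0.46710984 0.17397113 0.0695    ]
recess scene [0.46264562 0.18942282 0.0695    ] tip scene [0.46224392 0.1893354  0.11      ]
tip nominal in crop [204.70209572 247.67694618] [206.21470547 234.35818143] scene [602.94302694 162.50088993]
tip meas (far edge) [0.46824315 0.18878853 0.11      ]
```

```bash
python3 - <<'E'
from h import *
bot.movel([.4635,.1898,.150],speed=.08); bot.wait(.2)
snap('wrist','w3'); snap('scene','s3')
s=bot.get_state();print(s['t'],s['tool_pos'],s['wrist_force'])
a=cv2.imread('pics/w3.png');b=cv2.imread('pics/s3.png')
u,v=proj('w3',[.4635,.19,.07]).astype(int);print(u,v)
u2,v2=proj('s3',[.4635,.19,.08]).astype(int);print(u2,v2)
f=lambda m,u,v,h:cv2.resize(m[max(v-h,0):v+h,u-h:u+h],(400,400),interpolation=cv2.INTER_CUBIC)
cv2.imwrite('pics/c5.png',np.hstack([f(a,u,v,50),f(b,u2,v2,25)]))
E
```

```text
7.975 [0.46373568 0.18990183 0.15042508] [ 0.2171081  -0.63112756 -1.05140122]
322 266
294 316
```

View pics/c5.png

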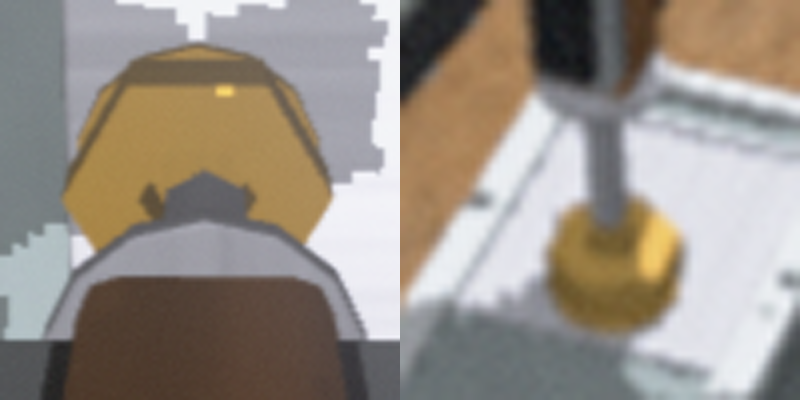

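In the wrist crop the knob and recess are centred near (198,195), and the shank's axis is at column 206. In the scene crop the tip enters the recess region near (607,225).

```bash
python3 - <<'E'
from h import *
p=np.array([.46374,.1899,.0754])
W=lambda q:((proj('w3',q)-[272,216])*4).round(1)
S=lambda q:((proj('s3',q)-[269,291])*8+[400,0]).round(1)
print('tip',W(p),S(p),'shank far vertex z.0784',W(p+[.0063,0,.003]), W(p+[.0055,0,.003]))
g=lambda x,y:(272+(x+.5)/4-.5,216+(y+.5)/4-.5)
for r in(190,198):print('recess w',ray('w3',*g(197.5,r),.0695))
h=lambda x,y:(269+(x-400+.5)/8-.5,291+(y+.5)/8-.5)
print('recess s',ray('s3',*h(610,238),.0695),S([.4635,.19,.0695]),S([.463,.1895,.0695]))
E
```

```text
tip [203.5 214.5] [603.8 214.3] shank far vertex z.0784 [209.2 174.3] [208.5 180.5]
recess w [0.46496162 0.19098275 0.0695    ]
recess w [0.46389519 0.19086587 0.0695    ]
recess s [0.46290704 0.19051    0.0695    ] [605.4 232.4] [608.2 231.8]
```

```bash
python3 - <<'E'
from h import *
bot.movel([.4640,.1908,.150],speed=.05)
print(bot.movel([.4640,.1908,.134],speed=.03,threshold=8))
bot.wait(.2)
s=bot.get_state();print(s['t'],s['tool_pos'],s['wrist_force'],s['torque'],s['opening'],s['finger_force'])
snap('scene','s4')
E
```

```text
False
9.1083 [0.46368544 0.19071815 0.1338976 ] [-1.85210768 -0.64106127 -1.90533879] [-0.0918409   0.57816823 -0.03463166] 0.02325152353195579 58.745418190956116
```

The tip slid in freely to about 10.5 mm depth. Next I'll grip harder and slide along the dispenser's +y.

```bash
python3 - <<'E'
from h import *
bot.move_gripper(0.0,100)
d=np.array([-.110,.994,0]); p0=np.array([.4637,.1908,.1335])
for L in(.012,.024,.0365):
    bot.movel(p0+d*L,speed=.03); bot.wait(.15)
    s=bot.get_state();print(round(s['t'],2),s['tool_pos'].round(4) if hasattr(s['tool_pos'],'round') else s['tool_pos'],s['wrist_force'],s['torque'],s['opening'])
bot.wait(.3)
snap('wrist','w5');snap('scene','s5');snap('top','t5')
a=cv2.imread('pics/w5.png');b=cv2.imread('pics/s5.png');c=cv2.imread('pics/t5.png')
f=lambda m,u,v,h,w=400:cv2.resize(m[max(v-h,0):v+h,u-h:u+h],(w,w),interpolation=cv2.INTER_CUBIC)
u,v=proj('w5',[.46,.225,.07]).astype(int);u2,v2=proj('s5',[.46,.215,.08]).astype(int);print(u,v,u2,v2)
cv2.imwrite('pics/c6.png',np.hstack([f(a,u,v,110),f(b,u2,v2,50)]))
E
```

```text
10.07 [0.4625 0.2018 0.1337] [-3.5238017  -4.02872795  1.39074802] [-1.23052147  0.90250949 -0.0449731 ] 0.022881848774957317
10.78 [0.4612 0.2133 0.1336] [-4.18979709 -5.88255108  1.80207958] [-1.54947936  0.94355252  0.02928005] 0.02308670883195974
11.49 [0.4599 0.2253 0.1335] [-3.78348924 -7.01485294  3.23312402] [-1.96116788  0.99059704 -0.07738273] 0.023154969659397916
322 277 289 324
```

View pics/c6.png

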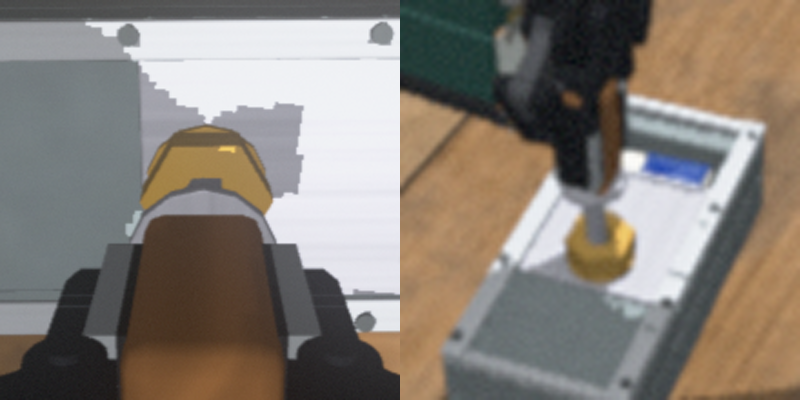

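The front row is uncovered (blue eraser visible). The knob is at (206,205) in the wrist crop, with the key seated. I'll check the opening numerically.

```bash
python3 - <<'E'
from h import *
sc=400/220
g=lambda x,y:(212+(x+.5)/sc-.5,167+(y+.5)/sc-.5)
d=np.array([-.110,.994,0])
k=np.array([ray('w5',*g(x,206),.0695) for x in(141,272)]);print(k,(k.mean(0)-[.4642,.1908,.0695])@d)
h=lambda x,y:(239+(x-400+.5)/4-.5,274+(y+.5)/4-.5)
print('scene knob',ray('s5',*h(600,237),.0695),(ray('s5',*h(600,237),.0695)-[.463,.1905,.0695])@d)
# gold blob shift in scene and wrist between closed and now
def gold(f,box):
    m=cv2.cvtColor(cv2.imread(f'pics/{f}.png'),cv2.COLOR_BGR2HSV); m=cv2.inRange(m,(18,110,70),(32,255,255))
    x0,y0,x1,y1=box; q=np.argwhere(m[y0:y1,x0:x1]); return q[:,1].min()+x0,q[:,1].max()+x0,q.mean(0)[::-1]+[x0,y0],len(q)
for f in('s0','s3','s5'):
    r=gold(f,(260,290,320,350)); print(f,r,ray(f,*r[2],.0615))
for f in('t0','t5'):
    r=gold(f,(180,240,230,270)); print(f,r,ray(f,*r[2],.065))
E
```

```text
[[0.45685581 0.24053109 0.0695    ]
 [0.46048618 0.20685073 0.0695    ]] 0.03330175434077976
scene knob [0.45707313 0.2250631  0.0695    ] 0.03500767681994547
s0 (np.int64(288), np.int64(303), array([295.38383838, 323.65151515]), 198) [0.46166393 0.19107114 0.0615    ]
s3 (np.int64(288), np.int64(303), array([295.47486034, 324.24022346]), 179) [0.46071735 0.19240784 0.0615    ]
s5 (np.int64(281), np.int64(296), array([289.       , 336.4939759]), 166) [0.4559492  0.22633494 0.0615    ]
t0 (np.int64(201), np.int64(214), array([207.39259259, 254.98518519]), 135) [0.46258932 0.19088988 0.065     ]
t5 (np.int64(195), np.int64(200), array([197.22222222, 259.88888889]), 18) [0.44998215 0.21548264 0.065     ]
```

The wrist view, the scene view and the force (7.0 N) put the opening at 33 to 35 mm, well inside the band. Handing in.

```bash
python3 - <<'E'
from h import *
bot.wait(.3); s=bot.get_state();print(s['t'],s['tool_pos'],s['wrist_force'],s['finger_force'])
print(bot.finish_job())
E
```

```text
12.2417 [0.45983146 0.22529287 0.13352672] [-3.96337577 -6.55893696  2.01920579] 98.76834511756897
the job is handed in; nothing more can be done
None
```

I handed the job in at 12.2 s, with the key gripped and engaged about 10 mm deep in the knob and the shutter held at about 34 mm (half travel), both estimated from camera and force readings. No verdict came back.

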